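Re-tension a paint sieve by counted quarter turns

TASK

Re-tension the paint sieve: going clockwise round the rim (seen from above) from the pouring lip, tighten the first wing screw clockwise by one quarter turn, then the second by two quarter turns; the third is right already and stays as it is. Each wing has some free play, so count its quarter turns only from where you feel it bite; do not overtighten, handle the sieve gently, and leave the tester pot, tin, stirring stick and tape roll alone.

Things in the scene. Friction and masses are not known exactly. Their poses are not given: they have to be found in the camera images.
- sieve: Round steel sieve fixed to the worktop, shell 144 mm across, 50 mm high, open on top. Origin under its centre. A channel-shaped pouring lip sticks out of the shell's top at 150 degrees (anticlockwise from the sieve's x axis). Three tensioners stand 90 mm from the centre at 105, -15 and -135 degrees, i.e. 45, 165 and 285 degrees clockwise from the lip; tops of their brackets 50 mm above the worktop
- grip_1 (a point): First wing screw clockwise from the lip: middle of its grip, on its upright axis, 83.5 mm above the worktop. A flat upright paddle 32 mm long (along this point's x axis), 10 mm thick (y axis), top 98 mm and underside 66 mm above the worktop. Take it by the 10 mm thickness from above with 20 to 40 N a finger (over 50 spoils it). Clockwise from above tightens
- grip_2 (a point): The same point of the second wing screw (next clockwise round the rim). Play, alike for all three: each wing first turns 0.1 to 1.1 rad clockwise almost freely (0.02 N m), how far differs and cannot be seen; then it bites and drags its screw round against a steady 0.3 N m, winding up by 0.08 rad. Held there, the torque stays on; released, only the wind-up springs back. Turned back, the play opens again (1.3 rad in all)
- grip_3 (a point): The same point of the third wing screw, which is not to be turned; same shape and behaviour as the others
- claw_1 (a point): Middle of the aluminium claw on the tie rod below the first wing screw, 12 mm above the worktop at the start. Only turning the screw beyond the bite moves it: 2.0 mm straight up per quarter turn
- claw_2 (a point): The same for the second screw
- claw_3 (a point): The same for the third screw
- pot: Bystander: loose tester paint pot with a screw lid, 49 mm across, 60 mm high; origin under its centre
- tin: Bystander: loose small paint tin with a lever lid, 68 mm across, 62 mm high; origin under its centre
- stick: Bystander: loose wooden stirring stick lying flat, about 200 x 20 x 9 mm; origin under its centre
- tape: Bystander: loose roll of cream masking tape lying flat, 104 mm across, 25 mm high; origin under its centre

How it is judged:
By the outcome, as a careful person would: the job done as asked, in the order asked, and still so for the second after the job is handed in, with the robot touching nothing.
It also fails if it takes over 61 s, if anything falls off the work surface, if the arm or the gripper's body presses on something with over 40 N, if the wrist force passes 120 N, or if a joint passes its speed limit or range.

ROBOT

A 6-joint arm with a two-finger parallel gripper is mounted at the origin on the work surface; the furniture and walls round the work are solid. World frame = base frame: x ahead of the robot, y to its left, z up, the work surface at z = 0. Lengths are in m, angles in rad, forces in N, time in s.
With the tool pointing down it reaches from about 0.35 to 0.975 m from the base axis. Payload 4.9 kg.
Tool frame: the origin (TCP) lies at the very end of the fingers, on their centre line; the grasp point (between the pads) lies 19 mm behind it; z points along the fingers, y is the direction in which the jaws open and shut (so a half turn about z gives the same grasp; the last joint's range is limited). The gripper opens to 85 mm and grips with 20 to 120 N. Pads are 22 mm wide; open, the fingers measure 114 mm over their backs; the gripper's body (76 mm by 85 mm) begins 54 mm behind the grasp point. The pads swing forward as they close: fully open they stand 13 mm farther back than shut.
Start: joints at [-1.274, 0.053, 1.613, -0, 1.476, -0.119], TCP at [0.252, -0.572, 0.231] pointing down, gripper open.
Joint ranges: [-3.01, 3.01], [-1.01, 2.22], [0.06, 2.58], [-1.02, 4.17], [0.09, 2.62], [-3.14, 3.14]. Speed limits (rad/s): [2.57, 2.57, 3.14, 3.14, 3.14, 3.14].

INTERFACE

Orientations are given as a unit quaternion [x, y, z, w].
In Python, from workcell import status, vision, close_job gives the robot as it stands.
- The arm moves only by the tool step_arm, never from a script. Its argument "rows" is a list of rows, each a list of 5 numbers: the closure in counts, from 0 (fully open) to 255 (shut), then the shift along the tool's x, y, z in cm, then the turn about the tool's z in degrees. A call has exactly 10 rows; each row is the pose to reach, as a shift and turn from the pose commanded when the call began, along the tool's axes at that moment; what a row does not reach only later rows make up. A row lasts 1/12 s, in which the tool goes at most 41.7 mm and 7.16 degrees, less where a joint would pass 70% of its speed; a pose out of reach is approached as far as the arm can. A call with a gripper value outside its range is refused whole. The fingers move at their own pace and stop on an object; "squeeze" is the grip in N (left out, the last holds). Time passes only in rows, so rows that repeat a pose let the fingers close, or fill a call up. It gives the time, the measured TCP pose, the force and the opening at its end, in the units of the state.
- status.state(): the state, without advancing time (a new reading comes with each control period).
- vision.snapshot(name): name is "scene" or "top" or "wrist"; returns a dict with "image" (384x512x3 uint8, red, green, blue), "depth" (384x512 float32, m along the optical axis (not along the pixel's ray), 0 where there is no reading), "fx", "fy", "cx", "cy" (pixels), "eye" and "attitude" of the camera in the world. Camera axes: x right, y down, z forward; pixel columns grow to the right and rows downward; lengths in m; the calibration is good to about 2 mm. A picture is of the moment at which its call begins.
- close_job(): hands the job in, once; it reports no verdict.
The state is a dict: "clock": time; "q": joint angles; "joint_velocities": joint speeds; "effort": joint torques, N m; "eef_pos": TCP position; "orientation": TCP orientation; "force": force on the tool from outside, world axes, zero at the start; "ft_torque": the same for the moment, N m; "opening": finger opening in m.
Only numpy, scipy, OpenCV 4.12 (cv2) and the standard library are available. Lean on these libraries where they do the work, as an engineer would, in place of code of your own. Each camera call takes 0.05 s, during which the arm holds its last target.

## Working session

There is one attempt and no reset: what is moved stays moved. The work goes in short steps, Python scripts to look and compute and a tool call to move; the robot and the scene stay as the last step left them, time stands still between calls to the robot, and variables do not carry over. Pictures are saved under pics/ and viewed, and the job is handed in when it is done.

Besides the shell and the picture viewer there is one more tool, called in YAML: its name, and indented under it one key for each argument. step_arm: Moves the arm, as the interface text tells. Its arguments: {"type":"object","properties":{"rows":{"type":"array","items":{"type":"array","items":{"type":"number"}}},"squeeze":{"type":"number"}},"required":["rows"]}

```bash
mkdir -p pics; ls; cat > h.py <<'E'
import numpy as np, cv2, pickle
from workcell import status, vision
from scipy.spatial.transform import Rotation as R
def snap(n,f):
    s=vision.snapshot(n); pickle.dump(s,open(f'pics/{f}.pkl','wb'))
    cv2.imwrite(f'pics/{f}.png',cv2.cvtColor(s['image'],cv2.COLOR_RGB2BGR)); return s
def load(f): return pickle.load(open(f'pics/{f}.pkl','rb'))
def rot(s):
    a=np.array(s['attitude']); return a if a.shape==(3,3) else R.from_quat(a).as_matrix()
def ray(s,u,v):
    d=np.stack([(np.asarray(u,float)-s['cx'])/s['fx'],(np.asarray(v,float)-s['cy'])/s['fy'],np.ones_like(np.asarray(u,float))],-1)
    return d@rot(s).T
def onplane(s,u,v,z):
    d=ray(s,u,v);e=np.array(s['eye']);t=(z-e[2])/d[...,2];return e+t[...,None]*d
def cloud(s):
    v,u=np.mgrid[:384,:512]; return np.array(s['eye'])+ray(s,u,v)*s['depth'][...,None]
E
python3 - <<'E'
from h import *
for n in('scene','top','wrist'):
    s=snap(n,n+'0'); print(n,s['fx'],s['cx'],s['cy'],s['eye'],np.array(s['attitude']).round(3).tolist())
print(status.state())
E
```

```text
pics
scene 489.59264552367796 253.1294116622229 193.90428444052338 [0.08704296 0.85375249 0.74412142] [-0.205, 0.858, -0.455, 0.12]
top 458.10316373115626 253.09076272415152 186.02824831431042 [ 0.43922049 -0.01032445  1.2119347 ] [-0.699, 0.712, -0.042, 0.049]
wrist 276.84292706063303 256.03426662591903 195.70360846601824 [ 0.32938568 -0.53628579  0.3729406 ] [0.826, -0.538, -0.092, 0.139]
{'clock': 0.15, 'q': array([-1.27398975e+00,  5.32319557e-02,  1.61398601e+00,  1.87129743e-05,
        1.47600804e+00, -1.19013368e-01]), 'joint_velocities': array([ 9.29357810e-05, -2.40351215e-03, -3.99135300e-03,  7.86503395e-05,
       -1.28598190e-03, -8.82838921e-04]), 'effort': array([ 7.20830903e-04, -3.94242740e+01, -3.70721591e+01, -7.43781629e-05,
        4.68595361e-03, -1.75165559e-05]), 'eef_pos': array([ 0.25231547, -0.57126901,  0.23032443]), 'orientation': array([ 9.78464323e-01,  2.06414391e-01, -6.32271328e-05, -8.14277782e-04]), 'force': array([-0.16070174, -0.10576744, -0.80988266]), 'ft_torque': array([-0.03313924, -0.04669891, -0.06968507]), 'opening': 0.0851329101261177}
```

View pics/top0.png

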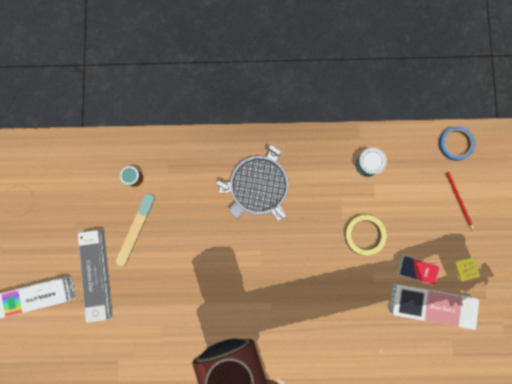

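View pics/scene0.png

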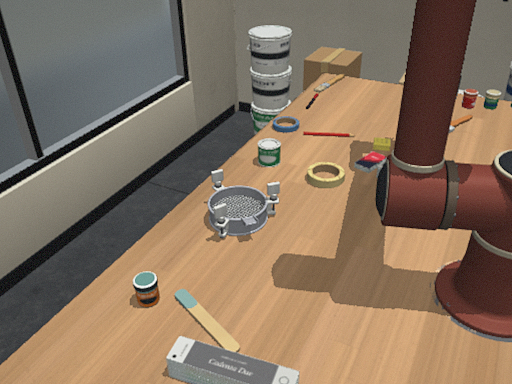

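View pics/wrist0.png

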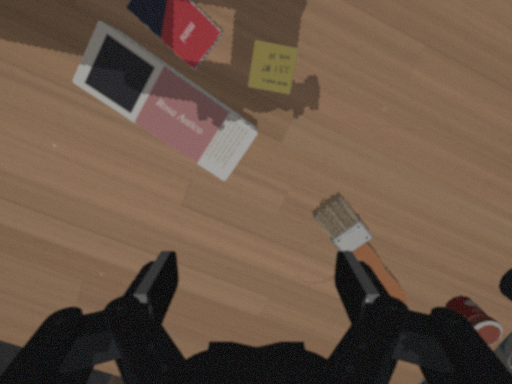

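The top view shows the sieve at about (259,185), its lip at (237,210), and wings near (272,152), (224,187) and (279,212). I'll zoom in next and measure.

```bash
python3 - <<'E'
from h import *
s=load('top0'); 
im=cv2.imread('pics/top0.png')[135:235,205:305]
cv2.imwrite('pics/topz.png',cv2.resize(im,None,fx=6,fy=6,interpolation=cv2.INTER_CUBIC))
s2=load('scene0'); im=cv2.imread('pics/scene0.png')[160:245,190:300]
cv2.imwrite('pics/scz.png',cv2.resize(im,None,fx=7,fy=7,interpolation=cv2.INTER_CUBIC))
for u,v,z in((259,185,.05),(237,210,.05),(272,152,.098),(224,187,.098),(279,212,.098)):print(u,v,onplane(s,u,v,z).round(4))
P=cloud(s);Z=P[...,2]
for lo,hi in((.085,.11),):
  m=((Z>lo)&(Z<hi)).astype(np.uint8); m[:135]=0;m[235:]=0;m[:,:205]=0;m[:,305:]=0
  n,l,st,c=cv2.connectedComponentsWithStats(m)
  for i in range(1,n):
    q=P[l==i];print(st[i],c[i].round(1),q.mean(0).round(4),q[:,2].max().round(4),cv2.minAreaRect((q[:,:2]*1000).astype(np.float32)))
E
```

```text
259 185 [ 0.5928 -0.0153  0.05  ]
237 210 [0.5298 0.0418 0.05  ]
272 152 [ 0.6682 -0.0489  0.098 ]
224 187 [0.5831 0.0708 0.098 ]
279 212 [ 0.5193 -0.0625  0.098 ]
[269 146  12  10  60] [274.6 150.3] [ 0.6729 -0.0556  0.096 ] 0.1015 ((673.859619140625, -55.68677520751953), (30.836360931396484, 10.425966262817383), 54.770851135253906)
[217 181  13   9  57] [222.8 185.3] [0.5876 0.0737 0.0965] 0.1014 ((587.9459838867188, 73.93963623046875), (31.536521911621094, 9.685266494750977), 59.63252258300781)
[275 207  11  12  54] [280.  212.5] [ 0.5181 -0.065   0.0967] 0.1034 ((518.2098999023438, -64.97650909423828), (29.319894790649414, 8.987314224243164), 43.52043151855469)
```

View pics/topz.png

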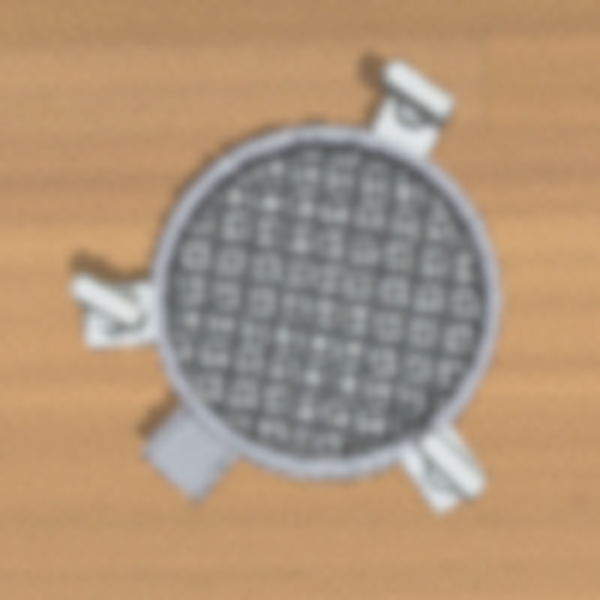

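View pics/scz.png

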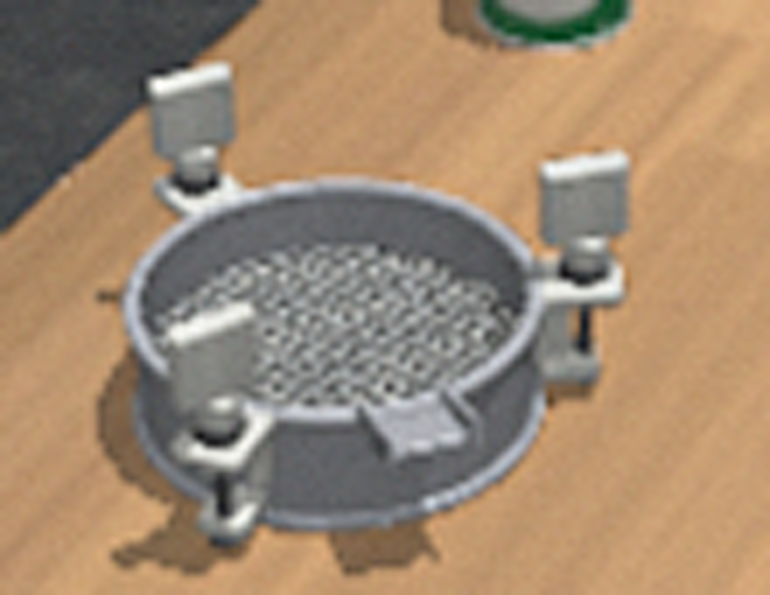

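Every pair of wings is 155.4–156 mm apart (expected 155.9). The sieve centre is about (0.593, -0.0156) with yaw about -11.6° from all three wings. So first = image left (0.588, 0.074), second = top right (0.674, -0.056), third = lower right. Next I'll work out the approach to the first wing.

```bash
cat >> h.py <<'E'
def yaw(st):
    m=R.from_quat(st['orientation']).as_matrix(); return np.degrees(np.arctan2(m[1,0],m[0,0]))
def plan(target,yt,tag=''):
    st=status.state(); m=R.from_quat(st['orientation']).as_matrix()
    d=m.T@(np.array(target)-st['eef_pos'])*100
    t=-(yt-yaw(st)); print(tag,'clock',st['clock'],'eef',st['eef_pos'].round(4),'yaw',yaw(st).round(2),'shift cm',d.round(2),'turn',round(t,1),'mod',round((t+180)%360-180,1),'q6',np.degrees(st['q'][5]).round(1))
def rep():
    st=status.state(); print('t',round(st['clock'],2),'eef',st['eef_pos'].round(4),'yaw',yaw(st).round(2),'tilt',R.from_quat(st['orientation']).as_matrix()[:,2].round(4),'q',np.degrees(st['q']).round(1),'F',st['force'].round(2),'M',st['ft_torque'].round(3),'op',round(st['opening']*1000,2))
E
python3 - <<'E'
from h import *
s=load('top0');P=cloud(s);Z=P[...,2]
for c in((274.6,150.3),(222.8,185.3),(280,212.5)):
  m=(Z>.085)&(Z<.11); v,u=np.mgrid[:384,:512]; m&=np.hypot(u-c[0],v-c[1])<14
  q=P[m][:,:2]; q=q-q.mean(0); w,V=np.linalg.eigh(q.T@q); print(np.degrees(np.arctan2(V[1,1],V[0,1]))%180)
plan((.588,.074,.2),240)
rep()
E
```

```text
52.71054647036531
60.182924149200524
43.35328924362486
 clock 0.15 eef [ 0.2523 -0.5713  0.2303] yaw 23.82 shift cm [ 56.77 -45.46   3.12] turn -216.2 mod 143.8 q6 -6.8
t 0.15 eef [ 0.2523 -0.5713  0.2303] yaw 23.82 tilt [-5.0e-04  1.6e-03 -1.0e+00] q [-73.    3.   92.5   0.   84.6  -6.8] F [-0.16 -0.11 -0.81] M [-0.033 -0.047 -0.07 ] op 85.13
```

step_arm:
  rows:
    - [0, 2.8, -2.3, 0, -7]
    - [0, 5.6, -4.6, 0, -14]
    - [0, 8.4, -6.9, 0, -21]
    - [0, 11.2, -9.2, 0, -28]
    - [0, 14, -11.5, 0, -35]
    - [0, 16.8, -13.8, 0, -42]
    - [0, 19.6, -16.1, 0, -49]
    - [0, 22.4, -18.4, 0, -56]
    - [0, 25.2, -20.7, 0, -63]
    - [0, 28, -23, 0, -70]
  squeeze: 30

```text
clock: 0.98
eef_pos: [0.416, -0.2464, 0.2311]
orientation: [0.681, 0.732, 0.0, -0.0]
force: [-0.3, -0.0, 0.7]
opening: 0.0852
```

```bash
python3 -c "
from h import *
plan((.588,.074,.2),240);rep()"
```

```text
clock 0.9833 eef [ 0.416  -0.2464  0.2311] yaw 94.15 shift cm [30.71 19.48  3.11] turn -145.8 mod -145.8 q6 -43.6
t 0.98 eef [ 0.416  -0.2464  0.2311] yaw 94.15 tilt [-0.e+00  1.e-04 -1.e+00] q [-39.5 -17.  110.7   0.   86.3 -43.6] F [-0.27 -0.02  0.67] M [0.016 0.019 0.031] op 85.19
```

step_arm:
  rows:
    - [0, 3.1, 2, 0, -7]
    - [0, 6.2, 4, 0, -14]
    - [0, 9.3, 6, 0, -21]
    - [0, 12.4, 8, 0, -28]
    - [0, 15.5, 10, 0, -35]
    - [0, 18.6, 12, 0, -42]
    - [0, 21.7, 14, 0, -49]
    - [0, 24.8, 16, 0, -56]
    - [0, 27.8, 18, 0.5, -63]
    - [0, 30.7, 19.5, 1, -70]

```text
clock: 1.82
eef_pos: [0.5908, 0.0731, 0.2212]
orientation: [0.137, 0.991, 0.0, 0.0]
force: [0.6, 0.2, 0.9]
opening: 0.0855
```

```bash
python3 -c "
from h import *
plan((.588,.074,.15),240);rep()"
```

```text
clock 1.8167 eef [0.5908 0.0731 0.2212] yaw 164.21 shift cm [0.3  0.01 7.12] turn -75.8 mod -75.8 q6 -74.3
t 1.82 eef [0.5908 0.0731 0.2212] yaw 164.21 tilt [ 8.e-04 -0.e+00 -1.e+00] q [ -0.1  -0.7  97.1  -0.   83.5 -74.3] F [0.61 0.24 0.9 ] M [-0.056 -0.003 -0.029] op 85.53
```

step_arm:
  rows:
    - [0, 0, 0, 0.5, -7]
    - [0, 0, 0, 1, -14]
    - [0, 0, 0, 2, -21]
    - [0, 0, 0, 3, -28]
    - [0, 0, 0, 4, -35]
    - [0, 0, 0, 5, -42]
    - [0, 0, 0, 6, -49]
    - [0, 0, 0, 6.5, -56]
    - [0, 0.1, 0, 7, -63]
    - [0, 0.3, 0, 7.1, -70]

```text
clock: 2.65
eef_pos: [0.586, 0.0719, 0.1485]
orientation: [-0.455, 0.89, 0.001, -0.001]
force: [-0.0, 0.1, -0.5]
opening: 0.0854
```

```bash
python3 -c "
from h import *
rep(); s=snap('wrist','w1'); print(s['eye']); plan((.588,.074,.15),240);rep()
t=snap('top','top1')"
```

```text
t 2.65 eef [0.586  0.0719 0.1485] yaw -125.83 tilt [-0.0027 -0.     -1.    ] q [  -0.2    2.2  101.4   -0.    76.6 -144.4] F [-0.01  0.08 -0.54] M [-0.015 -0.036 -0.026] op 85.37
[0.53642002 0.00425148 0.29139134]
 clock 2.7 eef [0.5857 0.072  0.1487] yaw -125.62 shift cm [-0.29 -0.07 -0.13] turn -365.6 mod -5.6 q6 -144.6
t 2.7 eef [0.5857 0.072  0.1487] yaw -125.62 tilt [-2.8e-03  1.0e-04 -1.0e+00] q [  -0.2    2.1  101.4    0.    76.6 -144.6] F [0.26 0.7  0.21] M [-0.051 -0.033 -0.051] op 85.55
```

View pics/w1.png

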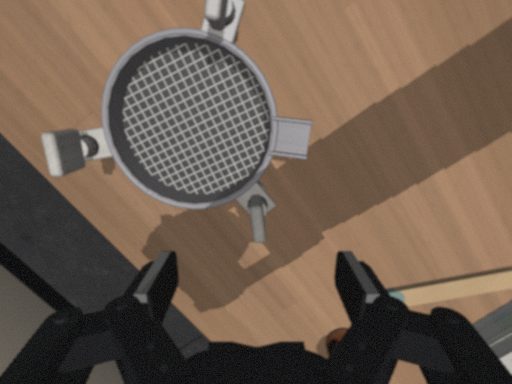

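The wrist view shows the first wing upright between the fingers, its top edge at about (258,195–243), with the lip at (292,137). Now I'll measure it from this view.

```bash
python3 - <<'E'
from h import *
s=load('w1');P=cloud(s);Z=P[...,2]
v,u=np.mgrid[:384,:512]
for name,c,r in(('w1',(258,218),30),('w3',(220,12),25),('w2',(60,150),30)):
  for lo in(.085,.092):
    m=(Z>lo)&(Z<.108)&(np.hypot(u-c[0],v-c[1])<r)
    q=P[m]; 
    if len(q)<5: print(name,len(q));continue
    rect=cv2.minAreaRect((q[:,:2]*1000).astype(np.float32))
    k=q[:,:2]-q[:,:2].mean(0); w,V=np.linalg.eigh(k.T@k)
    print(name,lo,len(q),q.mean(0).round(4),'px',u[m].min(),u[m].max(),v[m].min(),v[m].max(),np.round(rect[0],1),np.round(rect[1],1),'ang',(np.degrees(np.arctan2(V[1,1],V[0,1]))%180).round(1),q[:,2].max().round(4))
im=cv2.imread('pics/w1.png')[170:280,200:320]
cv2.imwrite('pics/w1z.png',cv2.resize(im,None,fx=5,fy=5,interpolation=cv2.INTER_CUBIC))
# project TCP
st=status.state()
e=rot(s).T@(np.array([st['eef_pos'][0],st['eef_pos'][1],.098])-s['eye']); print('tcp axis at z.098 px',e[0]/e[2]*s['fx']+s['cx'],e[1]/e[2]*s['fy']+s['cy'])
E
```

```text
w1 0.085 527 [0.5867 0.0769 0.0962] px 250 265 201 242 [587.9  78.7] [31.6 10.1] ang 60.8 0.0989
w1 0.092 486 [0.5872 0.0777 0.0968] px 250 265 203 242 [587.9  78.6] [31.6 10. ] ang 60.8 0.0989
w3 0.085 419 [ 0.5259 -0.0517  0.0952] px 205 225 0 24 [525.4 -53.6] [13.5 10.3] ang 15.3 0.0993
w3 0.092 346 [ 0.5261 -0.0521  0.0966] px 205 223 0 21 [526.2 -52.8] [11.2 10.2] ang 16.0 0.0993
w2 0.085 1039 [ 0.6714 -0.0501  0.0942] px 42 72 130 175 [673.6 -50.5] [32. 11.] ang 53.6 0.0992
w2 0.092 754 [ 0.6722 -0.0504  0.0963] px 42 67 131 175 [673.6 -50.5] [32. 11.] ang 53.5 0.0992
tcp axis at z.098 px 254.44717997468504 217.19742702860623
```

View pics/w1z.png

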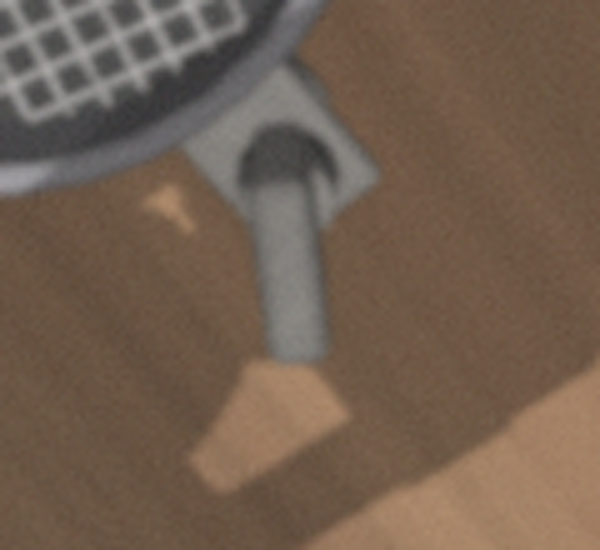

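```bash
python3 - <<'E'
from h import *
s=load('w1');P=cloud(s);st=status.state();T=st['eef_pos'];m=R.from_quat(st['orientation']).as_matrix()
print('cam in tool',m.T@(s['eye']-T), R.from_matrix(m.T@rot(s)).as_euler('xyz',degrees=True).round(2))
Q=(P-T)@m  # tool frame
D=s['depth']
fm=(D>0)&(Q[...,2]>-.03)&(Q[...,2]<.03)&(abs(Q[...,1])<.07)
v,u=np.mgrid[:384,:512]
for nm,k in(('L',fm&(u<256)),('R',fm&(u>256))):
  q=Q[k]; 
  if len(q):
    print(nm,len(q),'x',q[:,0].min().round(4),q[:,0].max().round(4),'y',np.percentile(q[:,1],[0,2,50,98,100]).round(4),'z',np.percentile(q[:,2],[2,50,98,100]).round(4))
    b=q[q[:,2]>q[:,2].max()-.006]; print('  tip',b.mean(0).round(4), b.min(0).round(4), b.max(0).round(4))
s=load('scene0');P=cloud(s);Z=P[...,2]
for nm,c in(('w1',(.588,.076)),('w2',(.674,-.053)),('w3',(.518,-.064))):
  k=(Z>.09)&(Z<.108)&(np.hypot(P[...,0]-c[0],P[...,1]-c[1])<.03); q=P[k]
  r=cv2.minAreaRect((q[:,:2]*1000).astype(np.float32)); kk=q[:,:2]-q[:,:2].mean(0);w,V=np.linalg.eigh(kk.T@kk)
  print('scene',nm,len(q),q.mean(0).round(4),np.round(r[0],1),np.round(r[1],1),(np.degrees(np.arctan2(V[1,1],V[0,1]))%180).round(1),q[:,2].max().round(4))
E
```

```text
cam in tool [ 0.08415267  0.00036369 -0.14204988] [-1.910e+01  8.000e-02  8.968e+01]
L 734 x -0.0121 0.0117 y [-0.0552 -0.0541 -0.0417 -0.0411 -0.0409] z [-0.0297 -0.0233 -0.0133 -0.0114]
  tip [ 0.0015 -0.042  -0.0154] [-0.0108 -0.0479 -0.0174] [ 0.0108 -0.041  -0.0114]
R 726 x -0.0113 0.012 y [0.0431 0.0436 0.0441 0.0567 0.0578] z [-0.0298 -0.0233 -0.0136 -0.0123]
  tip [ 0.0023  0.0446 -0.0159] [-0.0113  0.0436 -0.0183] [ 0.0113  0.0504 -0.0123]
scene w1 67 [0.5875 0.0821 0.0955] [588.2  80.9] [32.6 11. ] 62.8 0.1006
scene w2 50 [ 0.6732 -0.0483  0.0959] [673.  -49.3] [30.9 13.3] 51.8 0.1006
scene w3 56 [ 0.5184 -0.0576  0.0958] [519.  -57.8] [29.9 12.6] 41.6 0.1007
```

Corrected for the fingertip offset, the wrist view puts wing 1 at about (0.589, 0.078) with its paddle at 60.8°. The top (0.074) and scene (0.081) values lie either side of that. I'll align and descend.

```bash
python3 -c "
from h import *
plan((.5889,.0777,.067),-119.2)"
```

```text
clock 2.75 eef [0.5861 0.072  0.1492] yaw -126.19 shift cm [-0.64  0.1   8.22] turn -7.0 mod -7.0 q6 -144.0
```

step_arm:
  rows:
    - [0, -0.3, 0.05, 0.5, -3]
    - [0, -0.6, 0.1, 1.2, -6]
    - [0, -0.6, 0.1, 2, -7]
    - [0, -0.6, 0.1, 3, -7]
    - [0, -0.6, 0.1, 4, -7]
    - [0, -0.6, 0.1, 5, -7]
    - [0, -0.6, 0.1, 6, -7]
    - [0, -0.6, 0.1, 7, -7]
    - [60, -0.6, 0.1, 7.7, -7]
    - [100, -0.6, 0.1, 8.2, -7]
  squeeze: 25

```text
clock: 3.58
eef_pos: [0.589, 0.0773, 0.0668]
orientation: [-0.506, 0.862, 0.0, -0.001]
force: [0.2, 0.6, 0.0]
opening: 0.0636
```

```bash
python3 -c "
from h import *
rep(); s=snap('wrist','w2'); plan((.5889,.0777,.067),-119.2)"
```

```text
t 3.58 eef [0.589  0.0773 0.0668] yaw -119.19 tilt [-0.0017 -0.     -1.    ] q [   0.3    7.9  103.8   -0.    68.4 -150.5] F [0.19 0.59 0.02] M [-0.001  0.017 -0.021] op 63.56
 clock 3.6333 eef [0.5885 0.0773 0.0661] yaw -119.19 shift cm [-0.05 -0.01 -0.09] turn 0.0 mod 0.0 q6 -150.5
```

View pics/w2.png

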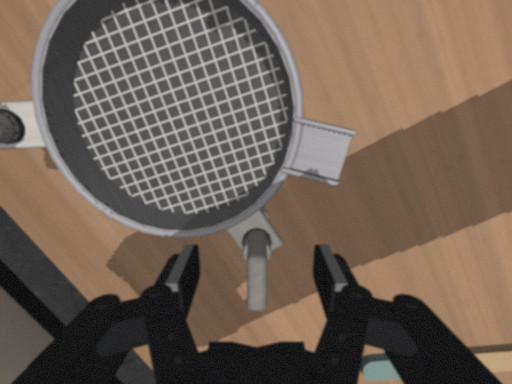

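The wing (u 248–266) sits centred between the finger inner faces (200 and 314). Closing now.

step_arm:
  rows:
    - [140, 0, 0, 0, 0]
    - [170, 0, 0, 0, 0]
    - [190, 0, 0, 0, 0]
    - [200, 0, 0, 0, 0]
    - [210, 0, 0, 0, 0]
    - [220, 0, 0, 0, 0]
    - [230, 0, 0, 0, 0]
    - [240, 0, 0, 0, 0]
    - [255, 0, 0, 0, 0]
    - [255, 0, 0, 0, 0]
  squeeze: 30

```text
clock: 4.47
eef_pos: [0.5893, 0.0777, 0.0688]
orientation: [-0.506, 0.862, 0.001, -0.0]
force: [-4.3, 1.0, 5.3]
opening: 0.0094
```

```bash
python3 -c "
from h import *
rep();s=snap('wrist','w3');rep()"
```

```text
t 4.47 eef [0.5893 0.0777 0.0688] yaw -119.17 tilt [-1.e-03  6.e-04 -1.e+00] q [   0.3    7.7  103.7    0.    68.6 -150.5] F [-4.26  0.97  5.3 ] M [ 0.333  0.794 -0.055] op 9.43
t 4.52 eef [0.5893 0.0777 0.0687] yaw -119.17 tilt [-1.e-03  6.e-04 -1.e+00] q [   0.3    7.7  103.7    0.    68.6 -150.5] F [-3.66  2.35  4.94] M [ 0.32   0.776 -0.006] op 9.57
```

View pics/w3.png

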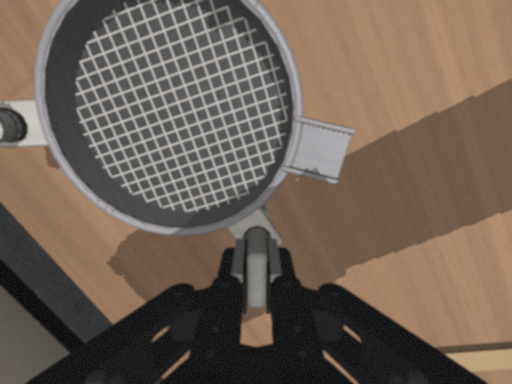

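Grip is good: opening is 9.5 mm and forces are small. I'll relieve the slight sideways and vertical load while starting to turn in 4° steps, reading the torque each time.

step_arm:
  rows:
    - [255, 0, 0.05, -0.05, 0]
    - [255, 0, 0.1, -0.1, 0]
    - [255, 0, 0.15, -0.15, 0]
    - [255, 0, 0.15, -0.15, 1]
    - [255, 0, 0.15, -0.15, 2]
    - [255, 0, 0.15, -0.15, 3]
    - [255, 0, 0.15, -0.15, 4]
    - [255, 0, 0.15, -0.15, 4]
    - [255, 0, 0.15, -0.15, 4]
    - [255, 0, 0.15, -0.15, 4]

```text
clock: 5.35
eef_pos: [0.5889, 0.0778, 0.0691]
orientation: [-0.475, 0.88, -0.001, 0.001]
force: [5.7, 0.3, -7.2]
opening: 0.0096
```

```bash
python3 -c "
from h import *
rep()"
```

```text
t 5.35 eef [0.5889 0.0778 0.0691] yaw -123.23 tilt [ 1.7e-03 -3.0e-04 -1.0e+00] q [   0.4    7.6  103.9   -0.    68.4 -146.4] F [ 5.68  0.26 -7.17] M [-0.017 -0.982  0.027] op 9.65
```

step_arm:
  rows:
    - [255, 0, -0.04, 0.04, 0]
    - [255, 0, -0.07, 0.08, 0]
    - [255, 0, -0.07, 0.08, 1]
    - [255, 0, -0.07, 0.08, 2]
    - [255, 0, -0.07, 0.08, 3]
    - [255, 0, -0.07, 0.08, 4]
    - [255, 0, -0.07, 0.08, 4]
    - [255, 0, -0.07, 0.08, 4]
    - [255, 0, -0.07, 0.08, 4]
    - [255, 0, -0.07, 0.08, 4]

```text
clock: 6.18
eef_pos: [0.589, 0.0778, 0.069]
orientation: [-0.445, 0.896, 0.0, 0.0]
force: [3.8, 1.2, -5.0]
opening: 0.0096
```

```bash
python3 -c "
from h import *
rep()"
```

```text
t 6.18 eef [0.589  0.0778 0.069 ] yaw -127.18 tilt [ 2.e-04  1.e-04 -1.e+00] q [   0.3    7.6  103.8    0.    68.5 -142.5] F [ 3.75  1.18 -5.04] M [ 0.203 -0.703  0.024] op 9.62
```

step_arm:
  rows:
    - [255, 0, -0.03, 0.03, 0]
    - [255, 0, -0.06, 0.06, 0]
    - [255, 0, -0.06, 0.06, 1]
    - [255, 0, -0.06, 0.06, 2]
    - [255, 0, -0.06, 0.06, 3]
    - [255, 0, -0.06, 0.06, 4]
    - [255, 0, -0.06, 0.06, 4]
    - [255, 0, -0.06, 0.06, 4]
    - [255, 0, -0.06, 0.06, 4]
    - [255, 0, -0.06, 0.06, 4]

```text
clock: 7.02
eef_pos: [0.5892, 0.0776, 0.0688]
orientation: [-0.413, 0.911, 0.0, -0.0]
force: [-3.0, 3.8, 5.1]
opening: 0.0095
```

```bash
python3 -c "
from h import *
rep()"
```

```text
t 7.02 eef [0.5892 0.0776 0.0688] yaw -131.17 tilt [-5.e-04  5.e-04 -1.e+00] q [   0.3    7.7  103.8    0.    68.6 -138.5] F [-3.05  3.75  5.13] M [0.802 0.562 0.034] op 9.52
```

step_arm:
  rows:
    - [255, 0, 0, -0.02, 0]
    - [255, 0, 0.02, -0.03, 0]
    - [255, 0, 0.02, -0.03, 1]
    - [255, 0, 0.02, -0.03, 2]
    - [255, 0, 0.02, -0.03, 3]
    - [255, 0, 0.02, -0.03, 4]
    - [255, 0, 0.02, -0.03, 4]
    - [255, 0, 0.02, -0.03, 4]
    - [255, 0, 0.02, -0.03, 4]
    - [255, 0, 0.02, -0.03, 4]

```text
clock: 7.85
eef_pos: [0.5892, 0.0777, 0.0688]
orientation: [-0.381, 0.925, 0.0, -0.0]
force: [-2.7, 4.1, 3.4]
opening: 0.0094
```

```bash
python3 -c "
from h import *
rep()"
```

```text
t 7.85 eef [0.5892 0.0777 0.0688] yaw -135.23 tilt [-2.e-04  4.e-04 -1.e+00] q [   0.3    7.7  103.8    0.    68.5 -134.5] F [-2.67  4.05  3.39] M [ 0.804  0.482 -0.017] op 9.41
```

step_arm:
  rows:
    - [255, 0, 0.01, 0, 1]
    - [255, 0, 0.02, 0, 2]
    - [255, 0, 0.02, 0, 3]
    - [255, 0, 0.02, 0, 4]
    - [255, 0, 0.02, 0, 4]
    - [255, 0, 0.02, 0, 4]
    - [255, 0, 0.02, 0, 4]
    - [255, 0, 0.02, 0, 4]
    - [255, 0, 0.02, 0, 4]
    - [255, 0, 0.02, 0, 4]

```text
clock: 8.68
eef_pos: [0.5891, 0.0777, 0.0688]
orientation: [-0.349, 0.937, 0.0, 0.0]
force: [-2.8, 4.3, 4.3]
opening: 0.0091
```

```bash
python3 -c "
from h import *
rep()"
```

```text
t 8.68 eef [0.5891 0.0777 0.0688] yaw -139.18 tilt [ 1.e-04  1.e-04 -1.e+00] q [   0.3    7.7  103.8    0.    68.5 -130.5] F [-2.78  4.32  4.32] M [0.763 0.429 0.028] op 9.11
```

step_arm:
  rows:
    - [255, 0, 0.01, 0, 1]
    - [255, 0, 0.03, 0, 2]
    - [255, 0, 0.03, 0, 3]
    - [255, 0, 0.03, 0, 4]
    - [255, 0, 0.03, 0, 4]
    - [255, 0, 0.03, 0, 4]
    - [255, 0, 0.03, 0, 4]
    - [255, 0, 0.03, 0, 4]
    - [255, 0, 0.03, 0, 4]
    - [255, 0, 0.03, 0, 4]

```text
clock: 9.52
eef_pos: [0.5891, 0.0777, 0.0688]
orientation: [-0.316, 0.949, -0.0, 0.0]
force: [-0.7, 2.9, 3.6]
opening: 0.0094
```

```bash
python3 -c "
from h import *
rep()"
```

```text
t 9.52 eef [0.5891 0.0777 0.0688] yaw -143.18 tilt [ 4.e-04 -2.e-04 -1.e+00] q [   0.3    7.7  103.8   -0.    68.5 -126.5] F [-0.71  2.86  3.61] M [0.484 0.17  0.032] op 9.43
```

step_arm:
  rows:
    - [255, 0, 0, 0, 1]
    - [255, 0, 0, 0, 2]
    - [255, 0, 0, 0, 3]
    - [255, 0, 0, 0, 4]
    - [255, 0, 0, 0, 4]
    - [255, 0, 0, 0, 4]
    - [255, 0, 0, 0, 4]
    - [255, 0, 0, 0, 4]
    - [255, 0, 0, 0, 4]
    - [255, 0, 0, 0, 4]

```text
clock: 10.35
eef_pos: [0.589, 0.0778, 0.0688]
orientation: [-0.283, 0.959, -0.0, 0.0]
force: [-0.1, 1.4, 3.5]
opening: 0.0096
```

```bash
python3 -c "
from h import *
rep()"
```

```text
t 10.35 eef [0.589  0.0778 0.0688] yaw -147.17 tilt [ 3.e-04 -1.e-04 -1.e+00] q [   0.4    7.7  103.8   -0.    68.5 -122.5] F [-0.14  1.43  3.46] M [0.302 0.067 0.027] op 9.61
```

step_arm:
  rows:
    - [255, 0, 0, 0, 1]
    - [255, 0, 0, 0, 2]
    - [255, 0, 0, 0, 3]
    - [255, 0, 0, 0, 4]
    - [255, 0, 0, 0, 4]
    - [255, 0, 0, 0, 4]
    - [255, 0, 0, 0, 4]
    - [255, 0, 0, 0, 4]
    - [255, 0, 0, 0, 4]
    - [255, 0, 0, 0, 4]

```text
clock: 11.18
eef_pos: [0.589, 0.0778, 0.0688]
orientation: [-0.249, 0.969, -0.0, 0.0]
force: [-1.1, 1.6, 4.1]
opening: 0.0091
```

```bash
python3 -c "
from h import *
rep()"
```

```text
t 11.18 eef [0.589  0.0778 0.0688] yaw -151.18 tilt [ 2.e-04 -1.e-04 -1.e+00] q [   0.4    7.7  103.8   -0.    68.5 -118.5] F [-1.07  1.55  4.06] M [ 0.299 -0.01   0.036] op 9.15
```

step_arm:
  rows:
    - [255, 0, 0, 0, 1]
    - [255, 0, 0, 0, 2]
    - [255, 0, 0, 0, 3]
    - [255, 0, 0, 0, 4]
    - [255, 0, 0, 0, 4]
    - [255, 0, 0, 0, 4]
    - [255, 0, 0, 0, 4]
    - [255, 0, 0, 0, 4]
    - [255, 0, 0, 0, 4]
    - [255, 0, 0, 0, 4]

```text
clock: 12.02
eef_pos: [0.589, 0.0778, 0.0688]
orientation: [-0.215, 0.977, -0.0, 0.0]
force: [0.6, 1.6, 4.1]
opening: 0.0098
```

```bash
python3 -c "
from h import *
rep()"
```

```text
t 12.02 eef [0.589  0.0778 0.0688] yaw -155.18 tilt [ 2.e-04 -1.e-04 -1.e+00] q [   0.4    7.7  103.8   -0.    68.5 -114.5] F [0.58 1.62 4.1 ] M [ 0.251 -0.066 -0.021] op 9.82
```

step_arm:
  rows:
    - [255, 0, 0, 0, 1]
    - [255, 0, 0, 0, 2]
    - [255, 0, 0, 0, 3]
    - [255, 0, 0, 0, 4]
    - [255, 0, 0, 0, 4]
    - [255, 0, 0, 0, 4]
    - [255, 0, 0, 0, 4]
    - [255, 0, 0, 0, 4]
    - [255, 0, 0, 0, 4]
    - [255, 0, 0, 0, 4]

```text
clock: 12.85
eef_pos: [0.589, 0.0778, 0.0688]
orientation: [-0.181, 0.984, 0.0, 0.0]
force: [1.1, 1.7, 6.0]
opening: 0.0098
```

```bash
python3 -c "
from h import *
rep()"
```

```text
t 12.85 eef [0.589  0.0778 0.0688] yaw -159.18 tilt [ 1.e-04  0.e+00 -1.e+00] q [   0.4    7.7  103.8    0.    68.5 -110.5] F [1.06 1.74 6.01] M [ 0.139 -0.003  0.033] op 9.8
```

step_arm:
  rows:
    - [255, 0, 0, -0.02, 1]
    - [255, 0, 0, -0.03, 2]
    - [255, 0, 0, -0.03, 3]
    - [255, 0, 0, -0.03, 4]
    - [255, 0, 0, -0.03, 4]
    - [255, 0, 0, -0.03, 4]
    - [255, 0, 0, -0.03, 4]
    - [255, 0, 0, -0.03, 4]
    - [255, 0, 0, -0.03, 4]
    - [255, 0, 0, -0.03, 4]

```text
clock: 13.68
eef_pos: [0.5889, 0.0778, 0.0688]
orientation: [-0.146, 0.989, 0.0, -0.0]
force: [1.6, 1.4, 1.8]
opening: 0.0096
```

```bash
python3 -c "
from h import *
rep()"
```

```text
t 13.68 eef [0.5889 0.0778 0.0688] yaw -163.18 tilt [-0.  0. -1.] q [   0.4    7.7  103.8    0.    68.5 -106.5] F [1.59 1.42 1.82] M [ 0.19  -0.393  0.085] op 9.6
```

step_arm:
  rows:
    - [255, 0, 0, 0, 1]
    - [255, 0, 0, 0, 2]
    - [255, 0, 0, 0, 2]
    - [255, 0, 0, 0, 2]
    - [255, 0, 0, 0, 2]
    - [255, 0, 0, 0, 2]
    - [255, 0, 0, 0, 2]
    - [255, 0, 0, 0, 2]
    - [255, 0, 0, 0, 2]
    - [255, 0, 0, 0, 2]

```text
clock: 14.52
eef_pos: [0.5888, 0.0778, 0.0689]
orientation: [-0.129, 0.992, 0.0, -0.0]
force: [3.2, 1.1, 0.4]
opening: 0.0097
```

```bash
python3 -c "
from h import *
rep(); vision.snapshot('top'); rep(); vision.snapshot('top'); rep()"
```

```text
t 14.52 eef [0.5888 0.0778 0.0689] yaw -165.18 tilt [-1.e-04  0.e+00 -1.e+00] q [   0.4    7.6  103.8    0.    68.5 -104.5] F [3.17 1.15 0.36] M [ 0.228 -0.5    0.034] op 9.69
t 14.57 eef [0.5889 0.0779 0.0689] yaw -165.18 tilt [-1.e-04  0.e+00 -1.e+00] q [   0.4    7.6  103.8    0.    68.5 -104.5] F [ 3.36  2.3  -1.43] M [ 0.297 -0.503 -0.003] op 9.52
t 14.62 eef [0.5888 0.0778 0.0689] yaw -165.18 tilt [-1.e-04  0.e+00 -1.e+00] q [   0.4    7.6  103.8    0.    68.5 -104.5] F [ 3.51  2.4  -2.03] M [ 0.261 -0.506  0.011] op 9.8
```

step_arm:
  rows:
    - [255, 0, -0.02, 0, 1]
    - [255, 0, -0.02, 0, 2]
    - [255, 0, -0.02, 0, 3]
    - [255, 0, -0.02, 0, 4]
    - [255, 0, -0.02, 0, 4]
    - [255, 0, -0.02, 0, 4]
    - [255, 0, -0.02, 0, 4]
    - [255, 0, -0.02, 0, 4]
    - [255, 0, -0.02, 0, 4]
    - [255, 0, -0.02, 0, 4]

```text
clock: 15.45
eef_pos: [0.5888, 0.0778, 0.0689]
orientation: [-0.094, 0.996, 0.0, -0.0]
force: [2.8, 3.7, -1.8]
opening: 0.0095
```

```bash
python3 -c "
from h import *
rep()"
```

```text
t 15.45 eef [0.5888 0.0778 0.0689] yaw -169.17 tilt [-3.e-04  3.e-04 -1.e+00] q [   0.3    7.7  103.8    0.    68.6 -100.5] F [ 2.8   3.73 -1.79] M [ 0.596 -0.51   0.028] op 9.48
```

step_arm:
  rows:
    - [255, 0, 0, 0, 1]
    - [255, 0, 0, 0, 2]
    - [255, 0, 0, 0, 3]
    - [255, 0, 0, 0, 4]
    - [255, 0, 0, 0, 4]
    - [255, 0, 0, 0, 4]
    - [255, 0, 0, 0, 4]
    - [255, 0, 0, 0, 4]
    - [255, 0, 0, 0, 4]
    - [255, 0, 0, 0, 4]

```text
clock: 16.28
eef_pos: [0.5889, 0.0777, 0.0689]
orientation: [-0.06, 0.998, 0.0, -0.0]
force: [2.3, 4.4, -1.9]
opening: 0.0098
```

```bash
python3 -c "
from h import *
rep()"
```

```text
t 16.28 eef [0.5889 0.0777 0.0689] yaw -173.18 tilt [-2.e-04  2.e-04 -1.e+00] q [  0.3   7.6 103.8   0.   68.6 -96.5] F [ 2.28  4.36 -1.85] M [ 0.811 -0.402  0.029] op 9.75
```

step_arm:
  rows:
    - [255, 0, 0, 0, 1]
    - [255, 0, 0.02, 0, 2]
    - [255, 0, 0.02, 0, 3]
    - [255, 0, 0.02, 0, 4]
    - [255, 0, 0.02, 0, 4]
    - [255, 0, 0.02, 0, 4]
    - [255, 0, 0.02, 0, 4]
    - [255, 0, 0.02, 0, 4]
    - [255, 0, 0.02, 0, 4]
    - [255, 0, 0.02, 0, 4]

```text
clock: 17.12
eef_pos: [0.5888, 0.0778, 0.0689]
orientation: [-0.025, 1.0, -0.0, -0.0]
force: [2.2, 3.8, -1.0]
opening: 0.0094
```

```bash
python3 -c "
from h import *
rep()"
```

```text
t 17.12 eef [0.5888 0.0778 0.0689] yaw -177.17 tilt [-3.e-04 -1.e-04 -1.e+00] q [  0.4   7.6 103.8  -0.   68.6 -92.5] F [ 2.15  3.84 -0.97] M [ 0.653 -0.351  0.155] op 9.43
```

Torque is rising at yaw -177.2. Taking a few more readings to average.

```bash
python3 -c "
from h import *
for i in range(4): vision.snapshot('top'); st=status.state(); print(st['clock'],yaw(st).round(2),st['ft_torque'][2].round(3))"
```

```text
17.1667 -177.17 0.232
17.2167 -177.17 0.194
17.2667 -177.17 0.205
17.3167 -177.17 0.177
```

Bite is at yaw about -174.4: mean torque 0.19 N m is about 2.8° of wind-up. The gripped end yaw is therefore -174.4 - 90 - 4.6 = -269, which leaves 91.8° to turn.

step_arm:
  rows:
    - [255, 0, 0, 0, 4]
    - [255, 0, 0, 0, 9]
    - [255, 0, 0, 0, 14]
    - [255, 0, 0, 0, 19]
    - [255, 0, 0, 0, 24]
    - [255, 0, 0, 0, 29]
    - [255, 0, 0, 0, 34]
    - [255, 0, 0, 0, 39]
    - [255, 0, 0, 0, 43]
    - [255, 0, 0, 0, 46]

```text
clock: 18.15
eef_pos: [0.5888, 0.078, 0.069]
orientation: [0.369, 0.929, 0.0, -0.0]
force: [1.1, 3.6, -2.1]
opening: 0.0098
```

```bash
python3 -c "
from h import *
rep(); snap('wrist','w4')"
```

```text
t 18.15 eef [0.5888 0.078  0.069 ] yaw 136.66 tilt [-2.e-04  3.e-04 -1.e+00] q [  0.4   7.6 103.8   0.   68.6 -46.3] F [ 1.14  3.6  -2.1 ] M [ 0.778 -0.258  0.282] op 9.77
```

View pics/w4.png

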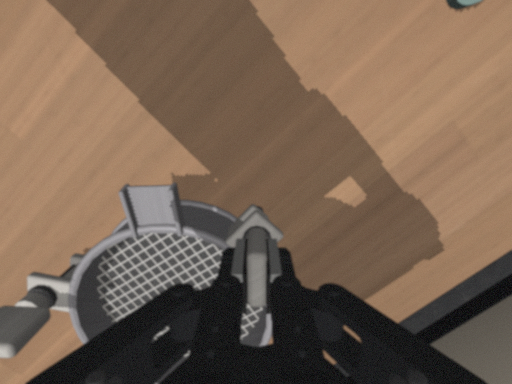

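Torque is steady near 0.28 and the paddle lies square between the pads at (257,270). Turning the rest.

step_arm:
  rows:
    - [255, 0, 0, 0, 5]
    - [255, 0, 0, 0, 10]
    - [255, 0, 0, 0, 15]
    - [255, 0, 0, 0, 21]
    - [255, 0, 0, 0, 27]
    - [255, 0, 0, 0, 33]
    - [255, 0, 0, 0, 39]
    - [255, 0, 0, 0, 44]
    - [255, 0, 0, 0, 45.8]
    - [255, 0, 0, 0, 45.8]

```text
clock: 19.03
eef_pos: [0.5889, 0.0782, 0.0689]
orientation: [0.701, 0.713, 0.0, -0.0]
force: [2.4, 4.8, -3.1]
opening: 0.0095
```

```bash
python3 -c "
from h import *
rep(); snap('wrist','w5');rep()"
```

```text
t 19.03 eef [0.5889 0.0782 0.0689] yaw 91.04 tilt [ 1.e-04  6.e-04 -1.e+00] q [  0.4   7.7 103.8   0.   68.5  -0.7] F [ 2.39  4.81 -3.14] M [ 0.909 -0.402  0.272] op 9.53
t 19.08 eef [0.5889 0.0782 0.0689] yaw 91.09 tilt [ 1.e-04  7.e-04 -1.e+00] q [  0.4   7.7 103.8   0.   68.5  -0.7] F [ 1.8   5.36 -2.92] M [ 0.884 -0.347  0.289] op 9.2
```

At 91.05°. Releasing and lifting.

step_arm:
  rows:
    - [220, 0, 0, 0, 0]
    - [180, 0, 0, 0, 0]
    - [140, 0, 0, 0, 0]
    - [80, 0, 0, 0, 0]
    - [0, 0, 0, 0, 0]
    - [0, 0, 0, 0, 0]
    - [0, 0, 0, -1, 0]
    - [0, 0, 0, -3, 0]
    - [0, 0, 0, -5.5, 0]
    - [0, 0, 0, -8, 0]

```text
clock: 19.92
eef_pos: [0.5884, 0.0778, 0.15]
orientation: [0.701, 0.713, -0.001, -0.0]
force: [-0.0, -0.0, 0.1]
opening: 0.0851
```

```bash
python3 - <<'E'
from h import *
rep(); s=snap('wrist','w6');P=cloud(s);Z=P[...,2]
im=cv2.imread('pics/w6.png')
for nm,c in(('w1',(.589,.078)),('w2',(.6742,-.0515)),('w3',(.519,-.061))):
  k=(Z>.09)&(Z<.108)&(np.hypot(P[...,0]-c[0],P[...,1]-c[1])<.028); q=P[k]
  if len(q)<20: print(nm,len(q));continue
  r=cv2.minAreaRect((q[:,:2]*1000).astype(np.float32)); kk=q[:,:2]-q[:,:2].mean(0);w,V=np.linalg.eigh(kk.T@kk)
  print(nm,len(q),np.round(r[0],1),np.round(r[1],1),(np.degrees(np.arctan2(V[1,1],V[0,1]))%180).round(1),q[:,2].max().round(4))
E
```

```text
t 19.92 eef [0.5884 0.0778 0.15  ] yaw 91.03 tilt [-1.3e-03 -2.0e-04 -1.0e+00] q [  0.4   2.4 101.   -0.   76.7  -0.7] F [-0.   -0.02  0.08] M [-0.001  0.009 -0.016] op 85.13
w1 500 [588.9  79.9] [10.  31.6] 96.1 0.099
w2 20 [665.1 -55.3] [11.3  1.3] 58.9 0.0924
w3 218 [524.9 -54.3] [17.9 10.4] 35.3 0.0991
```

View pics/w6.png

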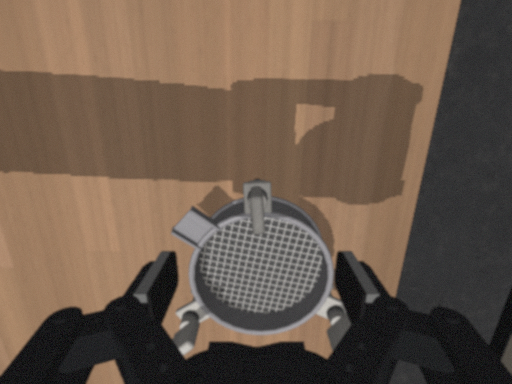

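After release wing 1 rests at 96.1°, which matches the predicted spring-back from 91.05 (bite + 90°). On to wing 2, expected at (0.6745, -0.0516).

```bash
python3 -c "
from h import *
plan((.6745,-.0516,.15),233.2)"
```

```text
clock 19.9667 eef [0.5921 0.0779 0.1571] yaw 91.03 shift cm [-13.1    7.99   0.79] turn -142.2 mod -142.2 q6 -0.7
```

step_arm:
  rows:
    - [0, -1.3, 0.8, 0, -7]
    - [0, -2.6, 1.6, 0, -14]
    - [0, -3.9, 2.4, 0, -21]
    - [0, -5.2, 3.2, 0, -28]
    - [0, -6.5, 4, 0, -35]
    - [0, -7.8, 4.8, 0, -42]
    - [0, -9.1, 5.6, 0, -49]
    - [0, -10.4, 6.4, 0, -56]
    - [0, -11.7, 7.2, 0, -63]
    - [0, -13, 8, 0, -70]

```text
clock: 20.8
eef_pos: [0.6717, -0.0514, 0.1498]
orientation: [0.162, 0.987, -0.0, 0.0]
force: [-0.0, 0.3, 0.6]
opening: 0.0854
```

```bash
python3 -c "
from h import *
plan((.6745,-.0516,.15),233.2)"
```

```text
clock 20.8 eef [ 0.6717 -0.0514  0.1498] yaw 161.37 shift cm [-0.27  0.07 -0.02] turn -71.8 mod -71.8 q6 -82.1
```

step_arm:
  rows:
    - [0, -0.1, 0, 0, -7.1]
    - [0, -0.2, 0, 0, -14.2]
    - [0, -0.2, 0, 0, -21.3]
    - [0, -0.2, 0, 0, -28.4]
    - [0, -0.2, 0, 0, -35.5]
    - [0, -0.2, 0, 0, -42.6]
    - [0, -0.2, 0, 0, -49.7]
    - [0, -0.2, 0, 0, -56.8]
    - [0, -0.2, 0, 0, -63.9]
    - [0, -0.2, 0, 0, -71]

```text
clock: 21.63
eef_pos: [0.6733, -0.0514, 0.1498]
orientation: [-0.441, 0.897, -0.0, 0.0]
force: [0.5, -0.0, 0.6]
opening: 0.0854
```

```bash
python3 - <<'E'
from h import *
rep(); s=snap('wrist','w7');P=cloud(s);Z=P[...,2];rep()
for nm,c in(('w1',(.589,.078)),('w2',(.6742,-.0515)),('w3',(.519,-.061))):
  k=(Z>.092)&(Z<.108)&(np.hypot(P[...,0]-c[0],P[...,1]-c[1])<.025); q=P[k]
  if len(q)<20: print(nm,len(q));continue
  r=cv2.minAreaRect((q[:,:2]*1000).astype(np.float32)); kk=q[:,:2]-q[:,:2].mean(0);w,V=np.linalg.eigh(kk.T@kk)
  print(nm,len(q),np.round(r[0],1),np.round(r[1],1),(np.degrees(np.arctan2(V[1,1],V[0,1]))%180).round(1),q[:,2].max().round(4))
E
```

```text
t 21.63 eef [ 0.6733 -0.0514  0.1498] yaw -127.62 tilt [ 5.e-04 -3.e-04 -1.e+00] q [ -10.7   13.    89.4   -0.    77.6 -153. ] F [ 0.47 -0.04  0.58] M [-0.021 -0.008 -0.044] op 85.42
t 21.68 eef [ 0.6733 -0.0514  0.1497] yaw -127.41 tilt [ 5.e-04 -3.e-04 -1.e+00] q [ -10.7   13.    89.4   -0.    77.6 -153.3] F [-0.4  -0.76  0.65] M [ 0.01   0.034 -0.003] op 85.25
w1 424 [588.5  78.1] [10.  32.1] 95.8 0.0992
w2 482 [674.  -51.5] [31.5  9.4] 53.1 0.0991
w3 930 [519.2 -60.7] [32.  10.7] 44.0 0.1001
```

View pics/w7.png

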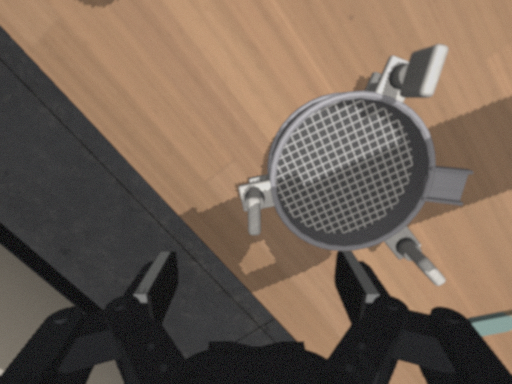

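```bash
python3 -c "
from h import *
plan((.6745,-.0518,.069),-126.9)"
```

```text
clock 21.6833 eef [ 0.6733 -0.0514  0.1497] yaw -127.41 shift cm [-0.04 -0.12  8.07] turn -0.5 mod -0.5 q6 -153.3
```

step_arm:
  rows:
    - [0, -0.05, -0.12, 0.7, -0.5]
    - [0, -0.05, -0.12, 1.6, -0.5]
    - [0, -0.05, -0.12, 2.6, -0.5]
    - [0, -0.05, -0.12, 3.6, -0.5]
    - [0, -0.05, -0.12, 4.6, -0.5]
    - [0, -0.05, -0.12, 5.6, -0.5]
    - [0, -0.05, -0.12, 6.6, -0.5]
    - [60, -0.05, -0.12, 7.4, -0.5]
    - [100, -0.05, -0.12, 7.8, -0.5]
    - [140, -0.05, -0.12, 8, -0.5]

```text
clock: 22.52
eef_pos: [0.6738, -0.0516, 0.0677]
orientation: [-0.442, 0.897, 0.0, -0.001]
force: [0.1, -0.3, -0.7]
opening: 0.0515
```

```bash
python3 -c "
from h import *
rep(); s=snap('wrist','w8'); plan((.6745,-.0518,.069),-126.9)"
```

```text
t 22.52 eef [ 0.6738 -0.0516  0.0677] yaw -127.48 tilt [-1.5e-03  3.0e-04 -1.0e+00] q [ -10.7   17.9   91.9    0.    70.3 -153.2] F [ 0.14 -0.28 -0.67] M [-0.     0.043 -0.006] op 51.53
 clock 22.5667 eef [ 0.674  -0.0516  0.068 ] yaw -127.48 shift cm [-0.02 -0.05 -0.11] turn -0.6 mod -0.6 q6 -153.2
```

View pics/w8.png

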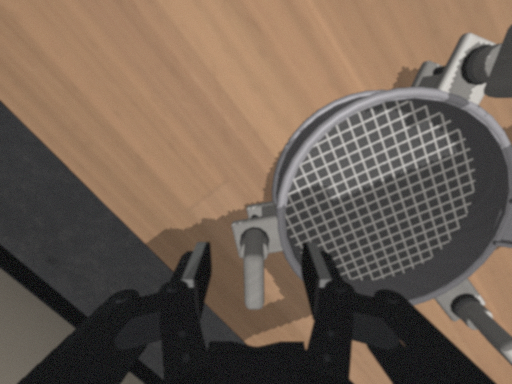

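The wing centre (u≈254) is about 1.5 mm left of the finger midpoint (257), so I'll shift y by -0.12 cm and close.

step_arm:
  rows:
    - [160, 0, -0.1, -0.05, -0.5]
    - [180, 0, -0.12, -0.1, -0.5]
    - [190, 0, -0.12, -0.1, -0.5]
    - [200, 0, -0.12, -0.1, -0.5]
    - [210, 0, -0.12, -0.1, -0.5]
    - [220, 0, -0.12, -0.1, -0.5]
    - [230, 0, -0.12, -0.1, -0.5]
    - [240, 0, -0.12, -0.1, -0.5]
    - [255, 0, -0.12, -0.1, -0.5]
    - [255, 0, -0.12, -0.1, -0.5]
  squeeze: 30

```text
clock: 23.4
eef_pos: [0.6752, -0.0522, 0.0703]
orientation: [-0.446, 0.895, 0.0, -0.0]
force: [-2.8, 1.6, 3.4]
opening: 0.0099
```

```bash
python3 -c "
from h import *
rep();snap('wrist','w9');rep()"
```

```text
t 23.4 eef [ 0.6752 -0.0522  0.0703] yaw -126.97 tilt [-5.e-04  4.e-04 -1.e+00] q [ -10.7   17.8   91.7    0.    70.5 -153.8] F [-2.82  1.56  3.37] M [ 0.251  0.521 -0.016] op 9.88
t 23.45 eef [ 0.6752 -0.0522  0.0703] yaw -126.97 tilt [-5.e-04  4.e-04 -1.e+00] q [ -10.7   17.8   91.7    0.    70.5 -153.8] F [-3.1   1.56  4.33] M [ 0.274  0.512 -0.059] op 10.0
```

View pics/w9.png

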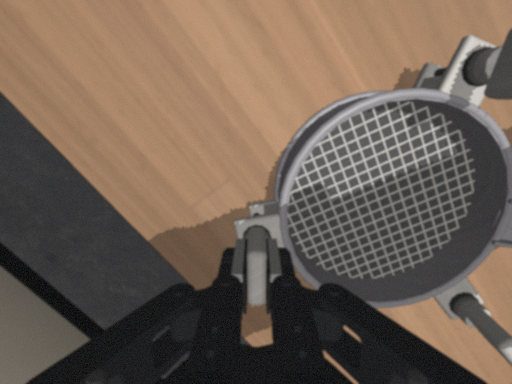

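step_arm:
  rows:
    - [255, 0, 0.03, -0.03, 1]
    - [255, 0, 0.05, -0.04, 2]
    - [255, 0, 0.05, -0.04, 3]
    - [255, 0, 0.05, -0.04, 4]
    - [255, 0, 0.05, -0.04, 4]
    - [255, 0, 0.05, -0.04, 4]
    - [255, 0, 0.05, -0.04, 4]
    - [255, 0, 0.05, -0.04, 4]
    - [255, 0, 0.05, -0.04, 4]
    - [255, 0, 0.05, -0.04, 4]

```text
clock: 24.28
eef_pos: [0.675, -0.0522, 0.0704]
orientation: [-0.415, 0.91, -0.0, 0.0]
force: [0.7, 1.6, 0.5]
opening: 0.0095
```

```bash
python3 -c "
from h import *
rep()"
```

```text
t 24.28 eef [ 0.675  -0.0522  0.0704] yaw -130.98 tilt [ 3.e-04 -1.e-04 -1.e+00] q [ -10.7   17.8   91.8   -0.    70.4 -149.7] F [0.7  1.61 0.52] M [ 0.101 -0.026 -0.03 ] op 9.55
```

step_arm:
  rows:
    - [255, 0, 0, 0, 1]
    - [255, 0, 0, 0, 2]
    - [255, 0, 0, 0, 3]
    - [255, 0, 0, 0, 4]
    - [255, 0, 0, 0, 4]
    - [255, 0, 0, 0, 4]
    - [255, 0, 0, 0, 4]
    - [255, 0, 0, 0, 4]
    - [255, 0, 0, 0, 4]
    - [255, 0, 0, 0, 4]

```text
clock: 25.12
eef_pos: [0.675, -0.0521, 0.0704]
orientation: [-0.383, 0.924, -0.0, 0.0]
force: [1.2, 0.4, 0.1]
opening: 0.0093
```

```bash
python3 -c "
from h import *
rep()"
```

```text
t 25.12 eef [ 0.675  -0.0521  0.0704] yaw -134.98 tilt [ 1.e-04 -0.e+00 -1.e+00] q [ -10.7   17.8   91.8    0.    70.5 -145.7] F [1.23 0.38 0.12] M [ 0.056 -0.271 -0.001] op 9.27
```

step_arm:
  rows:
    - [255, 0, 0, 0, 1]
    - [255, 0, 0, 0, 2]
    - [255, 0, 0, 0, 3]
    - [255, 0, 0, 0, 4]
    - [255, 0, 0, 0, 4]
    - [255, 0, 0, 0, 4]
    - [255, 0, 0, 0, 4]
    - [255, 0, 0, 0, 4]
    - [255, 0, 0, 0, 4]
    - [255, 0, 0, 0, 4]

```text
clock: 25.95
eef_pos: [0.675, -0.0521, 0.0704]
orientation: [-0.35, 0.937, -0.0, 0.0]
force: [1.3, 1.1, -0.5]
opening: 0.0096
```

```bash
python3 -c "
from h import *
rep()"
```

```text
t 25.95 eef [ 0.675  -0.0521  0.0704] yaw -138.98 tilt [ 2.e-04 -0.e+00 -1.e+00] q [ -10.7   17.8   91.8    0.    70.5 -141.7] F [ 1.26  1.06 -0.48] M [ 0.009 -0.341  0.034] op 9.58
```

step_arm:
  rows:
    - [255, 0, 0, 0, 1]
    - [255, 0, 0, 0, 2]
    - [255, 0, 0, 0, 3]
    - [255, 0, 0, 0, 4]
    - [255, 0, 0, 0, 4]
    - [255, 0, 0, 0, 4]
    - [255, 0, 0, 0, 4]
    - [255, 0, 0, 0, 4]
    - [255, 0, 0, 0, 4]
    - [255, 0, 0, 0, 4]

```text
clock: 26.78
eef_pos: [0.675, -0.0521, 0.0704]
orientation: [-0.318, 0.948, -0.0, 0.0]
force: [3.0, -0.6, -1.2]
opening: 0.0093
```

```bash
python3 -c "
from h import *
rep()"
```

```text
t 26.78 eef [ 0.675  -0.0521  0.0704] yaw -142.97 tilt [ 0. -0. -1.] q [ -10.7   17.8   91.8   -0.    70.5 -137.7] F [ 2.99 -0.6  -1.21] M [-0.095 -0.362 -0.013] op 9.34
```

step_arm:
  rows:
    - [255, 0, 0, 0, 1]
    - [255, 0, 0, 0, 2]
    - [255, 0, 0, 0, 3]
    - [255, 0, 0, 0, 4]
    - [255, 0, 0, 0, 4]
    - [255, 0, 0, 0, 4]
    - [255, 0, 0, 0, 4]
    - [255, 0, 0, 0, 4]
    - [255, 0, 0, 0, 4]
    - [255, 0, 0, 0, 4]

```text
clock: 27.62
eef_pos: [0.6749, -0.0522, 0.0704]
orientation: [-0.284, 0.959, 0.0, -0.0]
force: [1.9, -0.2, -0.3]
opening: 0.0092
```

```bash
python3 -c "
from h import *
rep()"
```

```text
t 27.62 eef [ 0.6749 -0.0522  0.0704] yaw -146.98 tilt [-0.  0. -1.] q [ -10.7   17.8   91.8    0.    70.5 -133.7] F [ 1.91 -0.21 -0.27] M [-0.096 -0.375 -0.021] op 9.16
```

step_arm:
  rows:
    - [255, 0, 0, 0, 1]
    - [255, 0, 0, 0, 2]
    - [255, 0, 0, 0, 3]
    - [255, 0, 0, 0, 4]
    - [255, 0, 0, 0, 4]
    - [255, 0, 0, 0, 4]
    - [255, 0, 0, 0, 4]
    - [255, 0, 0, 0, 4]
    - [255, 0, 0, 0, 4]
    - [255, 0, 0, 0, 4]

```text
clock: 28.45
eef_pos: [0.6749, -0.0521, 0.0704]
orientation: [-0.251, 0.968, 0.0, -0.0]
force: [1.5, 0.2, -0.8]
opening: 0.0097
```

```bash
python3 -c "
from h import *
rep()"
```

```text
t 28.45 eef [ 0.6749 -0.0521  0.0704] yaw -150.97 tilt [-1.e-04  0.e+00 -1.e+00] q [ -10.7   17.8   91.8    0.    70.5 -129.7] F [ 1.51  0.2  -0.84] M [-0.029 -0.313  0.023] op 9.72
```

step_arm:
  rows:
    - [255, 0, 0, 0, 1]
    - [255, 0, 0, 0, 2]
    - [255, 0, 0, 0, 3]
    - [255, 0, 0, 0, 4]
    - [255, 0, 0, 0, 4]
    - [255, 0, 0, 0, 4]
    - [255, 0, 0, 0, 4]
    - [255, 0, 0, 0, 4]
    - [255, 0, 0, 0, 4]
    - [255, 0, 0, 0, 4]

```text
clock: 29.28
eef_pos: [0.6749, -0.0521, 0.0704]
orientation: [-0.217, 0.976, 0.0, -0.0]
force: [2.6, 0.0, -0.2]
opening: 0.0096
```

```bash
python3 -c "
from h import *
rep()"
```

```text
t 29.28 eef [ 0.6749 -0.0521  0.0704] yaw -154.98 tilt [-1.e-04  1.e-04 -1.e+00] q [ -10.7   17.8   91.8    0.    70.5 -125.7] F [ 2.57  0.05 -0.16] M [ 0.037 -0.329 -0.005] op 9.6
```

step_arm:
  rows:
    - [255, 0, 0, 0, 1]
    - [255, 0, 0, 0, 2]
    - [255, 0, 0, 0, 3]
    - [255, 0, 0, 0, 4]
    - [255, 0, 0, 0, 4]
    - [255, 0, 0, 0, 4]
    - [255, 0, 0, 0, 4]
    - [255, 0, 0, 0, 4]
    - [255, 0, 0, 0, 4]
    - [255, 0, 0, 0, 4]

```text
clock: 30.12
eef_pos: [0.6749, -0.0521, 0.0704]
orientation: [-0.182, 0.983, 0.0, -0.0]
force: [1.0, 1.6, 1.0]
opening: 0.0093
```

```bash
python3 -c "
from h import *
rep()"
```

```text
t 30.12 eef [ 0.6749 -0.0521  0.0704] yaw -158.97 tilt [-0.  0. -1.] q [ -10.7   17.8   91.8    0.    70.5 -121.7] F [1.03 1.64 1.04] M [ 0.012 -0.292 -0.023] op 9.33
```

step_arm:
  rows:
    - [255, 0, 0, 0, 1]
    - [255, 0, 0, 0, 2]
    - [255, 0, 0, 0, 3]
    - [255, 0, 0, 0, 4]
    - [255, 0, 0, 0, 4]
    - [255, 0, 0, 0, 4]
    - [255, 0, 0, 0, 4]
    - [255, 0, 0, 0, 4]
    - [255, 0, 0, 0, 4]
    - [255, 0, 0, 0, 4]

```text
clock: 30.95
eef_pos: [0.6749, -0.0521, 0.0704]
orientation: [-0.148, 0.989, 0.0, -0.0]
force: [1.0, 0.4, 0.4]
opening: 0.0093
```

```bash
python3 -c "
from h import *
rep()"
```

```text
t 30.95 eef [ 0.6749 -0.0521  0.0704] yaw -162.98 tilt [-1.e-04  1.e-04 -1.e+00] q [ -10.7   17.8   91.8    0.    70.5 -117.7] F [1.02 0.38 0.43] M [ 0.087 -0.181 -0.016] op 9.33
```

step_arm:
  rows:
    - [255, 0, 0, 0, 1]
    - [255, 0, 0, 0, 2]
    - [255, 0, 0, 0, 3]
    - [255, 0, 0, 0, 4]
    - [255, 0, 0, 0, 4]
    - [255, 0, 0, 0, 4]
    - [255, 0, 0, 0, 4]
    - [255, 0, 0, 0, 4]
    - [255, 0, 0, 0, 4]
    - [255, 0, 0, 0, 4]

```text
clock: 31.78
eef_pos: [0.6749, -0.0521, 0.0704]
orientation: [-0.113, 0.994, 0.0, -0.0]
force: [1.1, -0.1, 0.2]
opening: 0.0096
```

```bash
python3 -c "
from h import *
rep()"
```

```text
t 31.78 eef [ 0.6749 -0.0521  0.0704] yaw -166.97 tilt [-1.e-04  0.e+00 -1.e+00] q [ -10.7   17.8   91.8    0.    70.5 -113.7] F [ 1.11 -0.14  0.18] M [ 0.078 -0.171  0.041] op 9.65
```

step_arm:
  rows:
    - [255, 0, 0, 0, 1]
    - [255, 0, 0, 0, 2]
    - [255, 0, 0, 0, 3]
    - [255, 0, 0, 0, 4]
    - [255, 0, 0, 0, 4]
    - [255, 0, 0, 0, 4]
    - [255, 0, 0, 0, 4]
    - [255, 0, 0, 0, 4]
    - [255, 0, 0, 0, 4]
    - [255, 0, 0, 0, 4]

```text
clock: 32.62
eef_pos: [0.6749, -0.0521, 0.0704]
orientation: [-0.079, 0.997, 0.0, 0.0]
force: [1.6, 0.6, 0.3]
opening: 0.0093
```

```bash
python3 -c "
from h import *
rep()"
```

```text
t 32.62 eef [ 0.6749 -0.0521  0.0704] yaw -170.98 tilt [ 0.  0. -1.] q [ -10.7   17.8   91.8    0.    70.5 -109.7] F [1.61 0.56 0.26] M [ 0.161 -0.139  0.012] op 9.34
```

step_arm:
  rows:
    - [255, 0, 0, 0, 1]
    - [255, 0, 0, 0, 2]
    - [255, 0, 0, 0, 3]
    - [255, 0, 0, 0, 4]
    - [255, 0, 0, 0, 4]
    - [255, 0, 0, 0, 4]
    - [255, 0, 0, 0, 4]
    - [255, 0, 0, 0, 4]
    - [255, 0, 0, 0, 4]
    - [255, 0, 0, 0, 4]

```text
clock: 33.45
eef_pos: [0.6749, -0.0521, 0.0704]
orientation: [-0.044, 0.999, 0.0, -0.0]
force: [0.7, 1.0, -0.5]
opening: 0.0093
```

```bash
python3 -c "
from h import *
rep()"
```

```text
t 33.45 eef [ 0.6749 -0.0521  0.0704] yaw -174.98 tilt [-1.e-04  1.e-04 -1.e+00] q [ -10.7   17.8   91.8    0.    70.5 -105.7] F [ 0.65  1.04 -0.52] M [ 0.2   -0.084 -0.045] op 9.32
```

step_arm:
  rows:
    - [255, 0, 0, 0, 1]
    - [255, 0, 0, 0, 2]
    - [255, 0, 0, 0, 3]
    - [255, 0, 0, 0, 4]
    - [255, 0, 0, 0, 4]
    - [255, 0, 0, 0, 4]
    - [255, 0, 0, 0, 4]
    - [255, 0, 0, 0, 4]
    - [255, 0, 0, 0, 4]
    - [255, 0, 0, 0, 4]

```text
clock: 34.28
eef_pos: [0.6749, -0.0521, 0.0704]
orientation: [-0.009, 1.0, 0.0, -0.0]
force: [1.1, 1.2, 0.2]
opening: 0.0092
```

```bash
python3 -c "
from h import *
rep()"
```

```text
t 34.28 eef [ 0.6749 -0.0521  0.0704] yaw -178.97 tilt [-1.e-04  0.e+00 -1.e+00] q [ -10.7   17.8   91.8    0.    70.5 -101.7] F [1.13 1.18 0.24] M [ 0.251 -0.105  0.055] op 9.24
```

step_arm:
  rows:
    - [255, 0, 0, 0, 1]
    - [255, 0, 0, 0, 2]
    - [255, 0, 0, 0, 3]
    - [255, 0, 0, 0, 3]
    - [255, 0, 0, 0, 3]
    - [255, 0, 0, 0, 3]
    - [255, 0, 0, 0, 3]
    - [255, 0, 0, 0, 3]
    - [255, 0, 0, 0, 3]
    - [255, 0, 0, 0, 3]

```text
clock: 35.12
eef_pos: [0.6749, -0.0521, 0.0704]
orientation: [0.017, 1.0, 0.0, -0.0]
force: [0.6, 2.2, 0.5]
opening: 0.0089
```

```bash
python3 -c "
from h import *
rep()"
```

```text
t 35.12 eef [ 0.6749 -0.0521  0.0704] yaw 178.02 tilt [-1.e-04  0.e+00 -1.e+00] q [-10.7  17.8  91.8   0.   70.5 -98.7] F [0.6  2.15 0.46] M [ 0.313 -0.056 -0.003] op 8.89
```

step_arm:
  rows:
    - [255, 0, 0, 0, 1]
    - [255, 0, 0, 0, 2]
    - [255, 0, 0, 0, 3]
    - [255, 0, 0, 0, 4]
    - [255, 0, 0, 0, 4]
    - [255, 0, 0, 0, 4]
    - [255, 0, 0, 0, 4]
    - [255, 0, 0, 0, 4]
    - [255, 0, 0, 0, 4]
    - [255, 0, 0, 0, 4]

```text
clock: 35.95
eef_pos: [0.6749, -0.0521, 0.0704]
orientation: [0.052, 0.999, 0.0, -0.0]
force: [-0.2, 1.0, 0.2]
opening: 0.0097
```

```bash
python3 -c "
from h import *
rep()"
```

```text
t 35.95 eef [ 0.6749 -0.0521  0.0704] yaw 174.03 tilt [-1.e-04  1.e-04 -1.e+00] q [-10.7  17.8  91.8   0.   70.5 -94.7] F [-0.21  1.04  0.19] M [ 0.356 -0.083  0.009] op 9.67
```

step_arm:
  rows:
    - [255, 0, 0, 0, 1]
    - [255, 0, 0, 0, 2]
    - [255, 0, 0, 0, 3]
    - [255, 0, 0, 0, 4]
    - [255, 0, 0, 0, 4]
    - [255, 0, 0, 0, 4]
    - [255, 0, 0, 0, 4]
    - [255, 0, 0, 0, 4]
    - [255, 0, 0, 0, 4]
    - [255, 0, 0, 0, 4]

```text
clock: 36.78
eef_pos: [0.6749, -0.0521, 0.0704]
orientation: [0.087, 0.996, 0.0, -0.0]
force: [-0.8, 1.9, 0.2]
opening: 0.0099
```

```bash
python3 -c "
from h import *
rep()"
```

```text
t 36.78 eef [ 0.6749 -0.0521  0.0704] yaw 170.03 tilt [-1.e-04  1.e-04 -1.e+00] q [-10.7  17.8  91.8   0.   70.5 -90.7] F [-0.8   1.93  0.19] M [ 0.437 -0.039  0.035] op 9.9
```

step_arm:
  rows:
    - [255, 0, 0, 0, 1]
    - [255, 0, 0, 0, 2]
    - [255, 0, 0, 0, 3]
    - [255, 0, 0, 0, 3]
    - [255, 0, 0, 0, 3]
    - [255, 0, 0, 0, 3]
    - [255, 0, 0, 0, 3]
    - [255, 0, 0, 0, 3]
    - [255, 0, 0, 0, 3]
    - [255, 0, 0, 0, 3]

```text
clock: 37.62
eef_pos: [0.6749, -0.0521, 0.0704]
orientation: [0.113, 0.994, 0.0, -0.0]
force: [-0.7, 2.5, -0.0]
opening: 0.0091
```

```bash
python3 -c "
from h import *
rep();snap('wrist','w10');rep()"
```

```text
t 37.62 eef [ 0.6749 -0.0521  0.0704] yaw 167.02 tilt [-1.e-04  1.e-04 -1.e+00] q [-10.7  17.8  91.8   0.   70.5 -87.7] F [-0.67  2.49 -0.02] M [0.443 0.059 0.218] op 9.08
t 37.67 eef [ 0.6749 -0.0521  0.0704] yaw 167.03 tilt [-1.e-04  1.e-04 -1.e+00] q [-10.7  17.8  91.8   0.   70.5 -87.7] F [-0.19  3.31  0.9 ] M [0.511 0.056 0.264] op 9.17
```

View pics/w10.png

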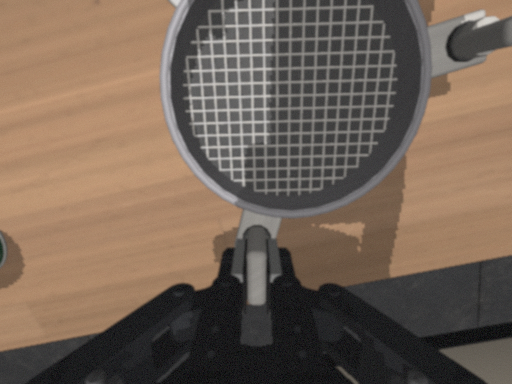

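Bite found: torque jumped to about 0.24. Averaging a few more readings.

```bash
python3 -c "
from h import *
for i in range(4): vision.snapshot('top'); st=status.state(); print(st['clock'],yaw(st).round(2),st['ft_torque'][2].round(3))"
```

```text
37.7167 167.02 0.253
37.7667 167.02 0.251
37.8167 167.02 0.303
37.8667 167.03 0.261
```

Mean 0.258 N m is about 3.8° of wind-up, so bite is at yaw about 170.7. The previous reading at 170.03 was almost free, which agrees. Target is 170.7 - 180 - 4.6 = -13.9, leaving 180.9° to turn.

step_arm:
  rows:
    - [255, 0, 0, 0, 5]
    - [255, 0, 0, 0, 11]
    - [255, 0, 0, 0, 17]
    - [255, 0, 0, 0, 23]
    - [255, 0, 0, 0, 29]
    - [255, 0, 0, 0, 35]
    - [255, 0, 0, 0, 41]
    - [255, 0, 0, 0, 47]
    - [255, 0, 0, 0, 54]
    - [255, 0, 0, 0, 60]

```text
clock: 38.7
eef_pos: [0.675, -0.0519, 0.0704]
orientation: [0.597, 0.802, 0.0, -0.0]
force: [-0.0, 3.1, -0.0]
opening: 0.0096
```

```bash
python3 -c "
from h import *
rep()"
```

```text
t 38.7 eef [ 0.675  -0.0519  0.0704] yaw 106.71 tilt [ 1.e-04  4.e-04 -1.e+00] q [-10.7  17.8  91.8   0.   70.5 -27.4] F [-0.03  3.08 -0.02] M [ 0.593 -0.022  0.321] op 9.58
```

step_arm:
  rows:
    - [255, 0, 0, 0, 5]
    - [255, 0, 0, 0, 11]
    - [255, 0, 0, 0, 17]
    - [255, 0, 0, 0, 23]
    - [255, 0, 0, 0, 29]
    - [255, 0, 0, 0, 35]
    - [255, 0, 0, 0, 41]
    - [255, 0, 0, 0, 47]
    - [255, 0, 0, 0, 54]
    - [255, 0, 0, 0, 60]

```text
clock: 39.53
eef_pos: [0.6752, -0.0518, 0.0704]
orientation: [0.918, 0.396, 0.0, -0.0]
force: [0.2, 3.1, -0.1]
opening: 0.0094
```

```bash
python3 -c "
from h import *
rep()"
```

```text
t 39.53 eef [ 0.6752 -0.0518  0.0704] yaw 46.71 tilt [ 6.e-04  5.e-04 -1.e+00] q [-10.7  17.8  91.8   0.   70.4  32.6] F [ 0.16  3.09 -0.14] M [ 0.632 -0.174  0.298] op 9.39
```

step_arm:
  rows:
    - [255, 0, 0, 0, 6]
    - [255, 0, 0, 0, 13]
    - [255, 0, 0, 0, 20]
    - [255, 0, 0, 0, 27]
    - [255, 0, 0, 0, 34]
    - [255, 0, 0, 0, 41]
    - [255, 0, 0, 0, 48]
    - [255, 0, 0, 0, 55]
    - [255, 0, 0, 0, 60]
    - [255, 0, 0, 0, 60.9]

```text
clock: 40.37
eef_pos: [0.6753, -0.052, 0.0704]
orientation: [0.993, -0.122, 0.0, -0.0]
force: [2.0, 3.8, -0.4]
opening: 0.0098
```

```bash
python3 -c "
from h import *
rep(); snap('wrist','w11'); rep()"
```

```text
t 40.37 eef [ 0.6753 -0.052   0.0704] yaw -13.99 tilt [ 1.e-03  2.e-04 -1.e+00] q [-10.7  17.8  91.8   0.   70.4  93.3] F [ 1.96  3.79 -0.39] M [ 0.534 -0.289  0.241] op 9.78
t 40.42 eef [ 0.6753 -0.0521  0.0704] yaw -13.87 tilt [ 1.e-03  1.e-04 -1.e+00] q [-10.7  17.8  91.8   0.   70.4  93.2] F [ 1.99  3.1  -1.79] M [ 0.503 -0.257  0.26 ] op 9.63
```

View pics/w11.png

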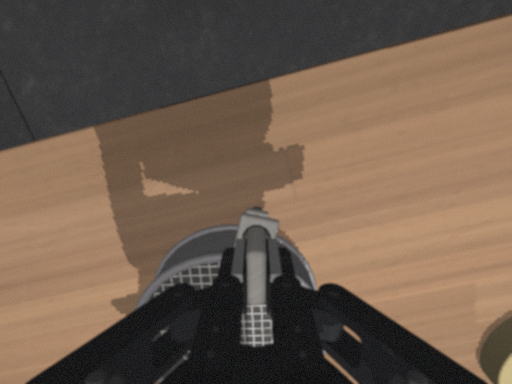

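The wing is still square in the pads and the yaw is -13.9. The tape edge is visible at lower right, but well below the gripper. Releasing and lifting.

step_arm:
  rows:
    - [220, 0, 0, 0, 0]
    - [180, 0, 0, 0, 0]
    - [140, 0, 0, 0, 0]
    - [80, 0, 0, 0, 0]
    - [0, 0, 0, 0, 0]
    - [0, 0, 0, 0, 0]
    - [0, 0, 0, -1, 0]
    - [0, 0, 0, -3, 0]
    - [0, 0, 0, -5.5, 0]
    - [0, 0, 0, -8, 0]

```text
clock: 41.25
eef_pos: [0.6745, -0.0521, 0.1513]
orientation: [0.993, -0.121, -0.001, 0.0]
force: [0.8, -0.6, 0.3]
opening: 0.0853
```

step_arm:
  rows:
    - [0, 0, 0, -1, 0]
    - [0, 0, 0, -3, 0]
    - [0, 0, 0, -5, 0]
    - [0, 0, 0, -7, 0]
    - [0, 0, 0, -8, 0]
    - [0, 0, 0, -8, 0]
    - [0, 0, 0, -8, 0]
    - [0, 0, 0, -8, 0]
    - [0, 0, 0, -8, 0]
    - [0, 0, 0, -8, 0]

```text
clock: 42.08
eef_pos: [0.6742, -0.052, 0.2284]
orientation: [0.993, -0.121, -0.002, -0.0]
force: [-0.2, -0.5, 0.1]
opening: 0.0854
```

```bash
python3 - <<'E'
from h import *
rep()
S={n:snap(n,'e_'+n) for n in('wrist','scene')}
for n,s in S.items():
 P=cloud(s);Z=P[...,2]
 for nm,c in(('w1',(.589,.079)),('w2',(.6742,-.0515)),('w3',(.519,-.060))):
  k=(Z>.09)&(Z<.108)&(np.hypot(P[...,0]-c[0],P[...,1]-c[1])<.025); q=P[k]
  if len(q)<20: print(n,nm,len(q));continue
  r=cv2.minAreaRect((q[:,:2]*1000).astype(np.float32)); kk=q[:,:2]-q[:,:2].mean(0);w,V=np.linalg.eigh(kk.T@kk)
  print(n,nm,len(q),np.round(r[0],1),np.round(r[1],1),(np.degrees(np.arctan2(V[1,1],V[0,1]))%180).round(1))
a=cv2.imread('pics/scz.png');im=cv2.imread('pics/e_scene.png')[160:245,190:300]
cv2.imwrite('pics/ez.png',cv2.resize(im,None,fx=7,fy=7,interpolation=cv2.INTER_CUBIC))
E
```

```text
t 42.08 eef [ 0.6742 -0.052   0.2284] yaw -13.88 tilt [-3.e-03  6.e-04 -1.e+00] q [-10.7  10.   85.1  -0.   85.   93.2] F [-0.19 -0.5   0.1 ] M [-0.022 -0.032 -0.001] op 85.4
wrist w1 12
wrist w2 284 [675.1 -51.4] [ 9.9 31.2] 170.1
wrist w3 239 [520. -61.] [31.7 10.2] 44.8
scene w1 54 [588.3  79. ] [11.  34.8] 92.3
scene w2 48 [673.9 -49.1] [12.  30.8] 171.4
scene w3 60 [519.4 -58.5] [28.  14.4] 41.9
```

View pics/ez.png

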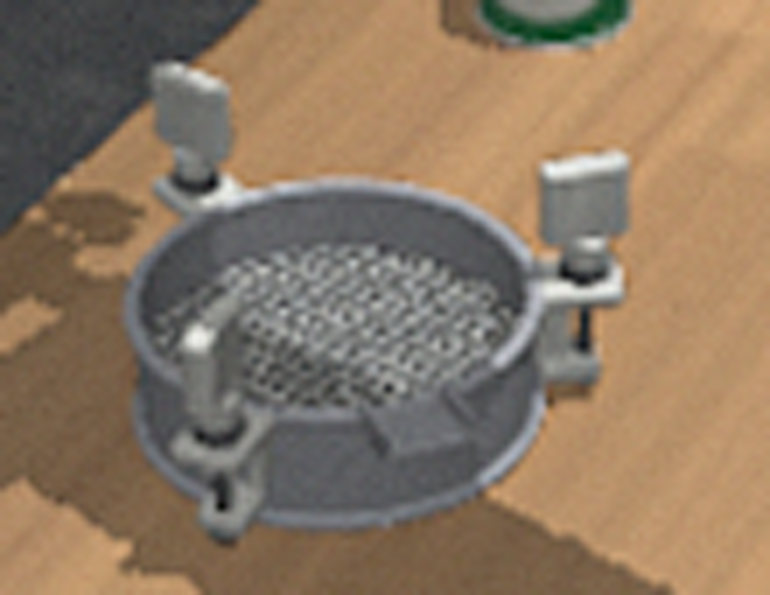

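View pics/e_scene.png

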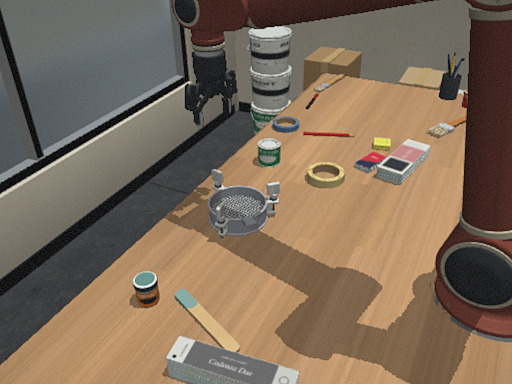

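Wing 2 rests at 170.1°, against the bite at 170.7° plus a half turn. Wing 3 is unchanged (~44°), and the pot (146,288), stick, tape and tin stand where they were. Handing in.

```bash
python3 -c "
from workcell import close_job
print(close_job())"
```

```text
the job is handed in; nothing more can be done
None
```

I tightened the first wing screw by one quarter turn and then the second by two, each counted from where it bit. I did not touch the third. The job was handed in at about 42 s, with the gripper open and well clear.

| Wing | Bite felt at (tool yaw) | Gripped turn beyond bite | Torque while turning | At rest after release |
|---|---|---|---|---|
| First | about -174.4° | about 94.6° (a quarter turn plus the wind-up) | 0.27–0.29 N m | 96.1°, then 95.8° in a second view; 95.65° expected |
| Second | about 170.7° | about 184.6° (two quarter turns plus the wind-up) | 0.24–0.32 N m | 170.1° from the wrist camera; 170.7° expected |

- **Forces:** the grip was set to 30 N. The sideways and vertical forces on the tool stayed under 10 N in every reading.
- **Third wing and loose things:** the third wing reads 44.8° against 44.0° earlier from the wrist camera. The pot, tin, stick and tape look unmoved in the last scene picture.
- **Disagreements:** the cameras differed by up to about 7 mm in y on the wing positions, so I used the wrist camera, corrected by the fingertips. The scene camera read 92.3° for the first wing at the end and 171.4° for the second, but it sees them coarsely.
- **Not checked:** I did not measure the claw lift directly. The bite angles are good to roughly 1°, limited by torque noise.

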